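Release a ball from the two-hand feeder box

ROBOT

A 6-joint arm with a two-finger parallel gripper is mounted at the origin on a cart in front of the work surface, level with it; the furniture and walls round the work are solid. World frame = base frame: x ahead of the robot, y to its left, z up, the work surface at z = 0. Lengths are in m, angles in rad, forces in N, time in s.
With the tool pointing down it reaches from about 0.275 to 0.825 m from the base axis. Payload 4.9 kg.
Tool frame: the origin (TCP) lies between the finger pads; the fingertips stand 25 mm ahead of it and the grasp point (between the pads) lies 6 mm ahead of it (tips_ahead is the distance from the TCP to the fingertips, in m); z points along the fingers, y is the line along which they close (so a half turn about z gives the same grasp; the last joint's range is limited). The gripper opens to 85 mm and grips with 20 to 120 N. Pads are 22 mm wide; open, the fingers measure 114 mm over their backs; the gripper's body (76 mm by 85 mm) begins 54 mm behind the grasp point. The pads swing forward as they close: fully open they stand 13 mm farther back than shut.
Start: joints at [-1.444, 0.326, -0.193, 1.052, 0, 1.437], TCP at [0.142, -0.531, 0.256] pointing down, gripper open.
Joint ranges: [-2.65, 2.65], [-0.97, 1.79], [-1.3, 1.35], [-1.93, 2.1], [-1.47, 1.37], [-3.14, 3.14]. Speed limits (rad/s): [2.57, 2.57, 3.14, 3.14, 3.14, 3.14].

INTERFACE

Orientations are given as a rotation vector (axis times angle).
In Python, from station import get_state, grab_frame, hand_in, recognise, regions_of, spot_point, tips_ahead gives the robot as it stands.
- The arm moves only by the tool apply_moves, never from a script. Its argument "series" is a list of rows, each a list of 3 entries, a list of its own where there are three numbers: the shift along the tool's x, y, z in m, then the turn, a rotation vector about the tool's x, y, z in rad, then the opening, from 0 (shut) to 1 (fully open). In form: [[[tx, ty, tz], [rx, ry, rz], hand], ...]. A call has 1 to 8 rows; each row is the pose to reach, as a shift and turn from the pose commanded when the call began, along the tool's axes at that moment; what a row does not reach only later rows make up. A row lasts 1/10 s, in which the tool goes at most 50 mm and 8.59 degrees, less where a joint would pass 70% of its speed; a pose out of reach is approached as far as the arm can. A call with a gripper value outside its range is refused whole. The fingers move at their own pace and stop on an object; the grip force is fixed at half the most. Time passes only in rows, so rows that repeat a pose let the fingers close. It gives the time, the measured TCP pose, the force, the opening and the grip force at its end, in the units of the state.
- get_state(): the state, without advancing time (a new reading comes with each control period).
- grab_frame(name): name is "scene" or "top" or "wrist"; returns a dict with "frame" (480x640x3 uint8, red, green, blue), "fx", "fy", "cx", "cy" (pixels), "k1" (the pictures are not rectified: a ray, as slopes to the right and down, at radius r is drawn at 1 + k1 r^2 times it, then the intrinsics apply), "position" and "attitude" of the camera in the world; the wrist camera has in their place "mount" (4x4, takes a point from camera to tool coordinates, whose origin is the TCP and whose axes are the flange's). Camera axes: x right, y up, looking along -z (the intrinsics and any distortion apply to the point x, -y, -z); pixel columns grow to the right and rows downward; lengths in m; the calibration is good to about 2 mm. A picture is of the moment at which its call begins: read the wrist's pose just before it. There is no depth.
- hand_in(): hands the job in; it is judged then, once.
Trained networks look in the newest picture that a camera, given by its name, has taken for a name from the list of things; names that differ only in an ending like _2 or _b are one class to them, and where a whole thing is asked for, a point or a joint stands for the part that bears it (a point fixed in the world has none). Each returns a list of dicts, best first, with "confidence" (0 to 1); they miss things now and then, are a little off and sometimes report something else, mostly with a low value. They report only what shows in the picture. A call takes as long as a camera call.
- recognise(label, camera): "centre" ([column, row] in pixels, amid what is visible of it).
- regions_of(label, camera): "pixels" (480x640 bool, what is visible of it) and "centre" ([column, row] in pixels, amid what is visible of it).
- spot_point(label, camera): "centre" ([column, row] in pixels: a listed point, or the origin of a listed thing).
The state is a dict: "time": time; "joint_positions": joint angles; "qd": joint speeds; "joint_torque": joint torques, N m; "ee_pos": TCP position; "tool_rot": TCP orientation; "wrist_force": force on the tool from outside, world axes, zero at the start; "moment": the same for the moment, N m; "width": finger opening in m; "grip_force": force on a finger pad.
Only numpy, scipy, OpenCV 4.12 (cv2) and the standard library are available. Lean on these libraries where they do the work, as an engineer would, in place of code of your own. Each camera call takes 0.05 s, during which the arm holds its last target. There are 200 camera calls.

TASK

Release the steel ball for the book press's bearing from the grey two-hand feeder box on the bench. With the fingertips, press the two blue buttons down together, all the way, and keep both down until the ball has rolled along its track and lies still in the yellow pocket at the end; then let go and move the hand clear. Do not touch the ball or press the red stop button, do not strike or lean hard on the box, and do not pick up or disturb the things around it.

Things in the scene. Friction and masses are not known exactly. Their poses are not given: they have to be found in the camera images.
- console: grey feeder box, fixed, level, 140 (its x) by 190 mm, top plate 45 mm above the bench. Origin: centre of its underside; x to the ball track side, y to the red button's end, z up. Buttons in one row, 60 mm apart, at x = -35 mm: blue at y = -60, blue at y = 0, red at y = +60 mm. Track along y at x = +40 mm, 37 mm wide, up to 80 mm above the bench
- reset_a_top (a point): centre of the top face, 69 mm above the bench when not pressed, of the blue button in the middle of the row: a flat round cap of 30 mm diameter that stands 12 mm out of a black collar of 44 mm diameter (collar top 57 mm above the bench). The point moves with the cap
- reset_b_top (a point): the same for the other, equal blue button, at the end of the row away from the red one, centre to centre 60 mm from reset_a_top
- reset_a (a joint): travel of the middle blue button, m: 0 is up, 0.009 fully down, straight down; spring return, 1.2 N starts it and 4 N holds it fully down. It carries one half of the orange gate in front of the ball, which opens when both buttons are almost fully down
- reset_b (a joint): travel of the other blue button, the same: both together need about 8 N to stay fully down
- stop_top (a point): centre of the top of the red stop button, 69 mm above the bench, shaped like the blue ones; 60 mm from the middle blue one; not to be pressed
- stop (a joint): travel of the red stop button, m: 0 is up, 0.009 fully down
- ball: steel ball of 25 mm diameter, its top 92 mm above the bench at first, held by the orange gate near the red button's end of the track, which slopes down to the pocket; once both blue buttons are fully down it rolls into the pocket, about 110 mm away, in about a second; not to be touched
- ball_center (a point): centre of the ball
- pocket (a point): where the centre of the ball is when it lies in the middle of the yellow-floored pocket at the low end of the track, away from the red button; 57.5 mm above the bench. The ball has about 2 mm of play in it
- tin: round black ink tin with a white and blue label, 71 mm diameter, 52 mm tall, standing beyond the box; origin under its centre; bystander
- tape_roll: roll of masking tape lying flat, 104 mm diameter, 25 mm tall, origin under its centre; bystander
- wood_block: grey-brown wooden spacing block, 38 x 90 x 18 mm, beside the red button's end of the box; origin under its centre; bystander

How it is judged:
On the way, in this order (a step that is already met when the one before it is completed fails the run):
1. the fingers hold both blue buttons down together, the ball not yet in the pocket (value of joint each of reset_a, reset_b above 0.006 m and distance between ball_center and pocket above 0.02 m and contact force between the fingers and console above 3 N), for 0.1 s.
2. the ball lies still in the pocket while both blue buttons are still held down (value of joint each of reset_a, reset_b above 0.006 m and distance between ball_center and pocket below 0.008 m and linear speed of ball below 0.03 m/s), for 0.2 s.
At the end, for the whole second after the job is handed in: The ball lies still in the pocket (centre within 8 mm of the pocket point), all three buttons are up again (within 1.5 mm), and the ink tin, tape and wooden block are at rest within 20 mm of where they stood (distance between ball_center and pocket below 0.008 m and linear speed of ball below 0.03 m/s and value of joint each of reset_a, reset_b, stop below 0.0015 m and distance of each of tin, tape_roll, wood_block from where it was at the start of the episode below 0.02 m and linear speed of each of tin, tape_roll, wood_block below 0.02 m/s); the robot touches nothing.
It fails at once if the red stop button is pressed (more than 1.5 mm) or the robot touches the ball (value of joint stop above 0.0015 m or contact force between any of the fingers, the arm and ball above 0.3 N).
It fails at once if one blue button is down (more than 7 mm) while the other is up (less than 1 mm): not pressed together ((value of joint reset_a above 0.007 m and value of joint reset_b below 0.001 m) or (value of joint reset_b above 0.007 m and value of joint reset_a below 0.001 m)).
It fails at once if a blue button is let up while the ball is still rolling to the pocket (y of ball_center in the frame of console below 0.02 m and distance between ball_center and pocket above 0.012 m and value of joint any of reset_a, reset_b below 0.0015 m).
It fails at once if the box is struck or leaned on hard (fingers over 60 N) (contact force between the fingers and console above 60 N).
It fails at once if a thing beside the box is disturbed (moved more than 20 mm) (distance of any of tin, tape_roll, wood_block from where it was at the start of the episode above 0.02 m).
It also fails if it takes over 32 s, if anything falls off the work surface, if the arm or the gripper's body presses on something with over 40 N, if the wrist force passes 120 N, or if a joint passes its speed limit or range.

## Working session

There is one attempt and no reset: what is moved stays moved. The work goes in short steps, Python scripts to look and compute and a tool call to move; the robot and the scene stay as the last step left them, time stands still between calls to the robot, and variables do not carry over. Pictures are saved under pics/ and viewed, at most 10 in all, crops included, and the job is handed in when it is done.

Besides the shell and the picture viewer there is one more tool, called after "Call:" as name(argument=value, ...), one argument or row to a line, values as JSON. apply_moves: Moves the arm, as the interface text tells. Its arguments: {"type":"object","properties":{"series":{"type":"array","items":{"type":"array"}}},"required":["series"]}

```bash
mkdir -p pics; cat > h.py <<'E'
import numpy as np, cv2
from scipy.spatial.transform import Rotation as R
from station import *
def cam(f,st=None):
    if 'mount' in f:
        T=np.eye(4);T[:3,:3]=R.from_rotvec(st['tool_rot']).as_matrix();T[:3,3]=st['ee_pos']
        M=T@np.array(f['mount']);return M[:3,3],M[:3,:3]
    a=np.array(f['attitude'],float)
    A=a if a.shape==(3,3) else R.from_rotvec(a).as_matrix() if a.size==3 else R.from_quat(a).as_matrix()
    return np.array(f['position']),A
def ray(f,px,st=None):
    p,A=cam(f,st)
    d=np.array([(px[0]-f['cx'])/f['fx'],(px[1]-f['cy'])/f['fy']]);u=d.copy()
    for _ in range(30): u=d/(1+f['k1']*(u@u))
    v=A@np.array([u[0],-u[1],-1]);return p,v/np.linalg.norm(v)
def atz(f,px,z,st=None):
    p,v=ray(f,px,st);return p+v*(z-p[2])/v[2]
E
python3 - <<'E'
from h import *
print(get_state(), tips_ahead)
Z=dict(reset_a_top=.069,reset_b_top=.069,stop_top=.069,ball_center=.0795,pocket=.0575,tin=0,tape_roll=0,wood_block=0,console=0)
for c in ['scene','top','wrist']:
    st=get_state();f=grab_frame(c)
    cv2.imwrite(f'pics/{c}.png',f['frame'][...,::-1])
    print(c,{k:v for k,v in f.items() if k!='frame'})
    for k,z in Z.items():
        for r in spot_point(k,c)[:3]:
            print(k,np.round(r['centre'],1),round(r['confidence'],2),atz(f,r['centre'],z,st).round(4))
E
```

```text
{'time': 0.0, 'joint_positions': array([-1.44418383e+00,  3.26958384e-01, -1.93584066e-01,  1.05198786e+00,
       -1.46869093e-05,  1.43661827e+00]), 'qd': array([-3.35544287e-06,  5.35936537e-05, -2.04900881e-03, -3.22892494e-04,
        1.06152591e-03, -1.48286745e-04]), 'joint_torque': array([ 6.42831401e-05, -4.43398547e+01,  2.62440383e+01,  1.53279706e-02,
        6.50496327e-05, -1.78890769e-07]), 'ee_pos': array([ 0.14176498, -0.53086173,  0.25549382]), 'tool_rot': array([-3.11320303e+00, -4.08263508e-01,  1.27596319e-05]), 'wrist_force': array([ 0.42265442, -0.03004575, -1.03230236]), 'moment': array([-0.02620208, -0.039285  , -0.05091856]), 'grip_force': 0.0, 'width': 0.08542519265856623} 0.025
scene {'fx': 621.3779221735232, 'fy': 621.3779221735232, 'cx': 318.28719984094505, 'cy': 235.88298410994454, 'k1': 0.06171033317620266, 'position': array([0.27356827, 0.77866434, 0.754332  ]), 'attitude': array([ 0.26193216, -1.03429144, -2.51993083])}
reset_a_top [357.2 290.1] 0.82 [0.4834 0.2445 0.069 ]
reset_b_top [380.  258.5] 0.58 [0.4765 0.1737 0.069 ]
stop_top [341.3 314.1] 0
[... 1019 characters left out ...]
58 0.179  0.    ]
tin [339.7 256.8] 0.52 [0.5554 0.161  0.    ]
tin [305.3 275.2] 0.31 [0.5167 0.2317 0.    ]
tape_roll [329.9 218. ] 0.19 [0.6373 0.1819 0.    ]
wood_block [232.  251.8] 0.8 [0.5645 0.3854 0.    ]
wrist {'fx': 358.0752122213114, 'fy': 358.0752122213114, 'cx': 319.8355539324692, 'cy': 232.19665415654188, 'k1': -0.04823558129901912, 'mount': array([[-4.26110219e-04,  9.60821735e-01,  2.77166759e-01,
         6.90974124e-02],
       [ 9.99999872e-01,  4.85388499e-04, -1.45261487e-04,
        -1.12205928e-04],
       [-2.74103951e-04,  2.77166661e-01, -9.60821818e-01,
        -1.17769390e-01],
       [ 0.00000000e+00,  0.00000000e+00,  0.00000000e+00,
         1.00000000e+00]])}
```

```bash
python3 - <<'E'
import cv2
a=cv2.imread('pics/top.png')[150:350,180:440]; b=cv2.imread('pics/scene.png')[180:420,200:460]
cv2.imwrite('pics/top_c.png',cv2.resize(a,None,fx=3,fy=3,interpolation=cv2.INTER_CUBIC)[:600,:780]); cv2.imwrite('pics/scene_c.png',cv2.resize(b,None,fx=2.5,fy=2.5,interpolation=cv2.INTER_CUBIC))
E
```

```text
(no output)
```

View pics/top_c.png

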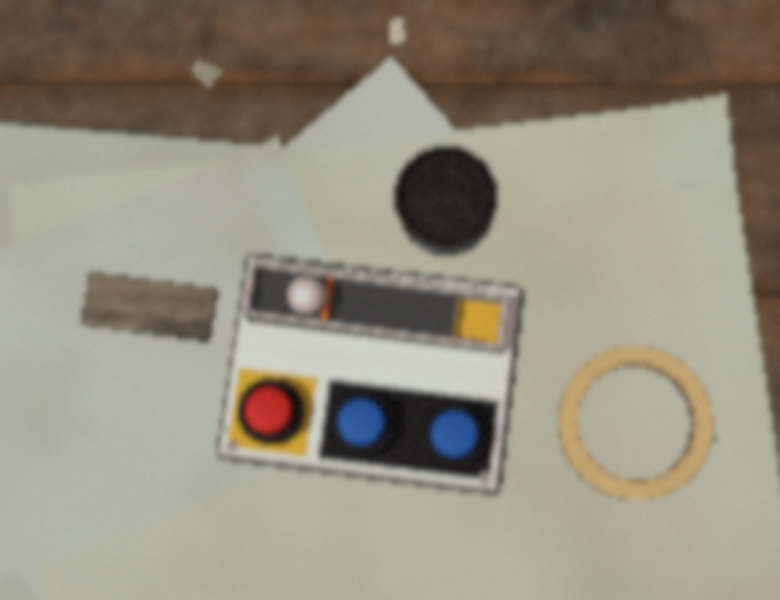

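View pics/scene_c.png

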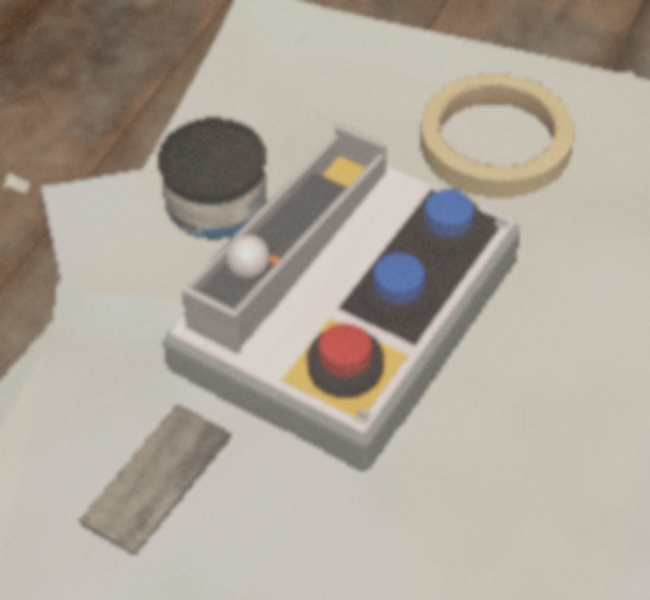

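The top view shows the console with red at about (270,286), blue a at (300,290) and blue b at (331,294), in full-image pixels. The ball is behind the orange gate, the pocket is at the right end, and the tin, tape and block are all clear of the buttons. The scene view agrees. Next I segment the colours and fit the console pose.

```bash
cat >> h.py <<'E'
from scipy.optimize import least_squares
def blobs(im,col):
    h=cv2.cvtColor(im,cv2.COLOR_RGB2HSV)
    m=cv2.inRange(h,(100,120,50),(125,255,255)) if col=='b' else cv2.inRange(h,(0,150,70),(6,255,255))|cv2.inRange(h,(172,150,70),(180,255,255))
    n,_,s,c=cv2.connectedComponentsWithStats(cv2.morphologyEx(m,cv2.MORPH_OPEN,np.ones((3,3))))
    return [(int(s[i,4]),c[i]) for i in range(1,n) if s[i,4]>40]
def proj(f,X,st=None):
    p,A=cam(f,st);q=(np.asarray(X)-p)@A
    u=np.c_[q[:,0]/-q[:,2],-q[:,1]/-q[:,2]];u=u*(1+f['k1']*(u**2).sum(1,keepdims=True))
    return u*[f['fx'],f['fy']]+[f['cx'],f['cy']]
E
python3 - <<'E'
from h import *
def model(q):
    c,s=np.cos(q[2]),np.sin(q[2])
    # cap seen as top + some side: mean height a bit below top
    return np.array([[q[0]+c*-.035-s*y,q[1]+s*-.035+c*y,.0665] for y in (-.06,0,.06)])
obs=[]
for c in ['top','scene']:
    f=grab_frame(c);im=f['frame']
    b=blobs(im,'b');r=blobs(im,'r');print(c,b,r)
    tgt=proj(f,model([.52,.23,-.13]))
    P=[min([x[1] for x in (r if i==2 else b)],key=lambda p:np.hypot(*(p-tgt[i]))) for i in range(3)]
    print(np.round(P,1).tolist(),[atz(f,p,.0675).round(4).tolist() for p in P]); obs.append((f,np.array(P)))
for O in ([obs[0]],[obs[1]],obs):
    s=least_squares(lambda q:np.concatenate([(proj(f,model(q))-P).ravel() for f,P in O]),[.52,.23,-.13])
    print(s.x.round(4),np.round(s.fun,1),'mid',model(s.x)[:2].mean(0).round(4))
E
```

```text
top [(233, array([299.84120172, 290.11158798])), (237, array([330.94514768, 294.08438819]))] [(226, array([268.77876106, 286.15044248]))]
[[330.9, 294.1], [299.8, 290.1], [268.8, 286.2]] [[0.4749, 0.178, 0.0675], [0.482, 0.2374, 0.0675], [0.4891, 0.2971, 0.0675]]
scene [(657, array([ 29.19482496, 122.20243531]))] [(101, array([ 4.08910891, 23.10891089])), (53, array([29.03773585, 65.28301887])), (86, array([ 99.22093023, 165.6627907 ])), (74, array([125.72972973, 174.25675676]))]
[[29.2, 122.2], [29.2, 122.2], [125.7, 174.3]] [[1.2155, 0.1201, 0.0675], [1.2155, 0.1201, 0.0675], [0.9518, 0.1699, 0.0675]]
[ 0.5168  0.2334 -0.118 ] [ 0.  0. -0. -0.  0.  0.] mid [0.4785 0.2078 0.0665]
[1.1175 0.1739 1.6926] [  4.1  12.4  32.1  18.3 -36.  -27.7] mid [1.1515 0.1428 0.0665]
[0.8132 0.2879 1.1944] [ -25.8 -188.    -6.  -158.    13.5 -127.6  119.9   90.7  140.4  109.4
   65.8   77.2] mid [0.8282 0.2443 0.0665]
```

```bash
cat >> h.py <<'E'
def goal(st,mid,z,yaw,flip=1):
    y=flip*np.array([-np.sin(yaw),np.cos(yaw),0]);zz=np.array([0,0,-1.]);M=np.c_[np.cross(y,zz),y,zz]
    R0=R.from_rotvec(st['tool_rot']);rel=R0.inv()*R.from_matrix(M)
    return R0.inv().apply(np.r_[mid,z]-st['ee_pos']).round(4),rel.as_rotvec().round(4)
E
python3 - <<'E'
from h import *
st=get_state();print(st['time'],R.from_rotvec(st['tool_rot']).as_matrix().round(3))
for fl in (1,-1): print(fl,goal(st,[.4785,.2078],.20,-.118,fl))
E
```

```text
1.6 [[ 0.966  0.258  0.   ]
 [ 0.258 -0.966  0.   ]
 [ 0.    -0.    -1.   ]]
1 (array([ 0.5159, -0.6274,  0.0563]), array([ 0.    , -0.    , -2.7628]))
-1 (array([ 0.5159, -0.6274,  0.0563]), array([-0.    , -0.    ,  0.3788]))
```

Call:
apply_moves(
  series=[
    [[0.026, -0.031, 0.0], [0, 0, -0.138], 0.53],
    [[0.052, -0.063, 0.0], [0, 0, -0.276], 0.53],
    [[0.077, -0.094, 0.0], [0, 0, -0.414], 0.53],
    [[0.103, -0.125, 0.0], [0, 0, -0.552], 0.53],
    [[0.129, -0.157, 0.0], [0, 0, -0.69], 0.53],
    [[0.155, -0.188, 0.0], [0, 0, -0.829], 0.53],
    [[0.181, -0.22, 0.0], [0, 0, -0.967], 0.53],
    [[0.206, -0.251, 0.0], [0, 0, -1.1], 0.53],
  ],
)

```text
time: 2.4
ee_pos: [0.2766, -0.2343, 0.2565]
tool_rot: [2.436, 1.982, 0.0]
wrist_force: [1.3, -0.1, 0.8]
width: 0.0454
grip_force: 0.0
```

```bash
python3 - <<'E'
from h import *
st=get_state();print(st['time'],st['joint_positions'].round(3),st['ee_pos'],st['width'],goal(st,[.4785,.2078],.20,-.118))
E
```

```text
2.4 [-0.908 -0.029 -0.619  0.98   0.     0.868] [ 0.27655153 -0.2343146   0.25650152] 0.04543791840982177 (array([0.474 , 0.1077, 0.0564]), array([ 3.0000e-04,  9.0000e-04, -1.6577e+00]))
```

Call:
apply_moves(
  series=[
    [[0.04, 0.009, 0.0], [0, 0, -0.138], 0.53],
    [[0.08, 0.018, 0.0], [0, 0, -0.276], 0.53],
    [[0.12, 0.027, 0.0], [0, 0, -0.414], 0.53],
    [[0.16, 0.036, 0.0], [0, 0, -0.552], 0.53],
    [[0.2, 0.045, 0.0], [0, 0, -0.69], 0.53],
    [[0.24, 0.054, 0.0], [0, 0, -0.829], 0.53],
    [[0.28, 0.064, 0.01], [0, 0, -0.967], 0.53],
    [[0.32, 0.073, 0.02], [0, 0, -1.1], 0.53],
  ],
)

```text
time: 3.2
ee_pos: [0.4153, 0.0637, 0.2366]
tool_rot: [1.039, 2.963, 0.001]
wrist_force: [0.9, -0.3, 0.4]
width: 0.0455
grip_force: 0.0
```

```bash
python3 - <<'E'
from h import *
st=get_state();print(st['time'],st['joint_positions'].round(3),st['ee_pos'],st['width'],goal(st,[.4785,.2078],.20,-.118))
E
```

```text
3.2 [-0.024  0.1   -0.538  0.931 -0.     0.651] [0.41526832 0.0637457  0.236571  ] 0.04546160570081935 (array([0.0407, 0.1519, 0.0367]), array([ 0.0006,  0.002 , -0.5568]))
```

Call:
apply_moves(
  series=[
    [[0.01, 0.038, 0.01], [0, 0, -0.14], 0.53],
    [[0.02, 0.076, 0.02], [0, 0, -0.28], 0.53],
    [[0.03, 0.115, 0.03], [0, 0, -0.42], 0.53],
    [[0.041, 0.152, 0.037], [0, 0, -0.557], 0.53],
    [[0.041, 0.152, 0.037], [0, 0, -0.557], 0.53],
    [[0.041, 0.152, 0.037], [0, 0, -0.557], 0.53],
  ],
)

```text
time: 3.8
ee_pos: [0.4776, 0.2063, 0.1988]
tool_rot: [-0.193, -3.134, 0.001]
wrist_force: [-0.8, -0.5, 0.1]
width: 0.045
grip_force: 0.0
```

```bash
python3 - <<'E'
from h import *
st=get_state();f=grab_frame('wrist');im=f['frame']
print(st['time'],st['ee_pos'],st['width'],goal(st,[.4785,.2078],.20,-.118))
for c in 'br':
    for n,p in blobs(im,c): print(c,n,p.round(1),atz(f,p,.0685,st).round(4))
cv2.imwrite('pics/w2.png',im[...,::-1])
E
```

```text
3.8 [0.47763622 0.20628774 0.19877214] 0.04497691519641062 (array([-0.0007,  0.0016, -0.0012]), array([-0.0009, -0.0011, -0.0052]))
b 1332 [280.7 229.4] [0.4719 0.1781 0.0685]
b 1333 [362.5 229.2] [0.479  0.2364 0.0685]
r 1293 [444.8 229.2] [0.4863 0.2956 0.0685]
```

View pics/w2.png

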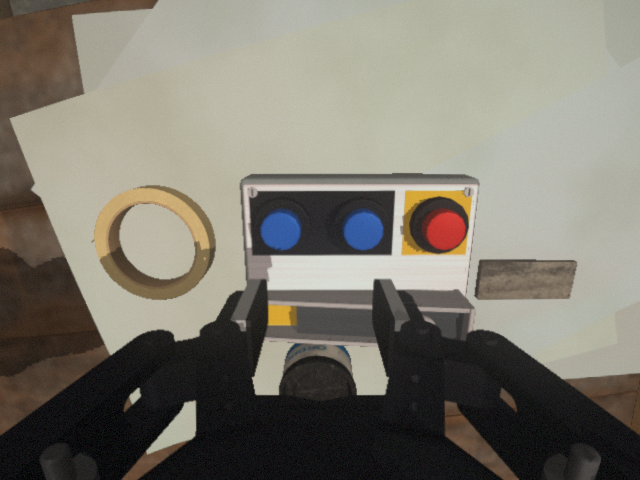

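The wrist view shows the blue caps at (281,229) and (363,229) and the red cap at (445,229), so the row is parallel to the fingers. The midpoint agrees with the top view to 3 mm. I'll descend to just above the caps.

Call:
apply_moves(
  series=[
    [[0.0, 0.001, 0.03], [0, 0, -0.005], 0.53],
    [[0.0, 0.001, 0.06], [0, 0, -0.005], 0.53],
    [[0.0, 0.001, 0.08], [0, 0, -0.005], 0.53],
    [[0.0, 0.001, 0.092], [0, 0, -0.005], 0.53],
    [[0.0, 0.001, 0.094], [0, 0, -0.005], 0.53],
    [[0.0, 0.001, 0.094], [0, 0, -0.005], 0.53],
  ],
)

```text
time: 4.45
ee_pos: [0.4785, 0.2064, 0.1059]
tool_rot: [0.188, 3.135, 0.0]
wrist_force: [-0.1, 0.7, 0.3]
width: 0.0453
grip_force: 0.0
```

```bash
python3 - <<'E'
from h import *
st=get_state();f=grab_frame('scene')
print(st['time'],st['ee_pos'],st['width'],st['wrist_force'],goal(st,[.477,.2075],.10,-.118),tips_ahead)
cv2.imwrite('pics/s3.png',cv2.resize(f['frame'][160:360,260:460,::-1],None,fx=3,fy=3,interpolation=cv2.INTER_CUBIC))
E
```

```text
4.45 [0.47845492 0.20637612 0.10587416] 0.04529970014343265 [-0.12130606  0.65752171  0.3201804 ] (array([0.0016, 0.0009, 0.0059]), array([ 0.0001,  0.0005, -0.0019])) 0.025
```

View pics/s3.png

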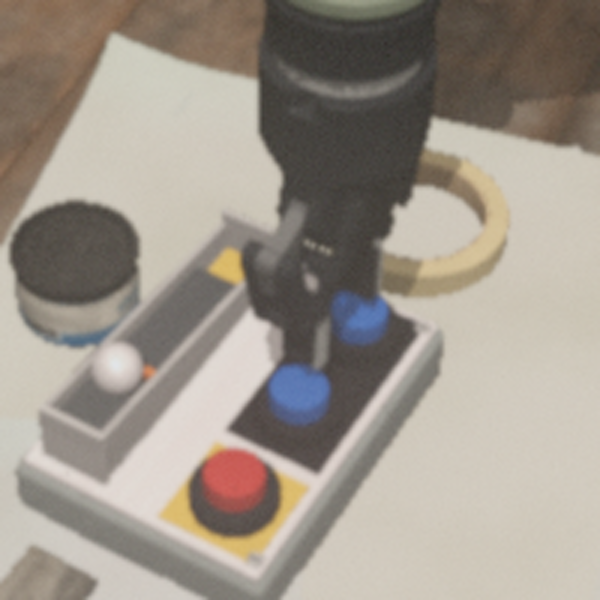

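The fingers stand just above the two blue caps, clear of the red button, the track and the ball. I'll press slowly and watch the force.

Call:
apply_moves(
  series=[
    [[0.0, 0.001, 0.004], [0, 0, 0], 0.53],
    [[0.0, 0.001, 0.008], [0, 0, 0], 0.53],
    [[0.0, 0.001, 0.011], [0, 0, 0], 0.53],
    [[0.0, 0.001, 0.014], [0, 0, 0], 0.53],
    [[0.0, 0.001, 0.014], [0, 0, 0], 0.53],
  ],
)

```text
time: 5.0
ee_pos: [0.4783, 0.2079, 0.0911]
tool_rot: [-0.186, -3.136, -0.0]
wrist_force: [0.8, 0.2, 2.4]
width: 0.0453
grip_force: 1.1
```

Call:
apply_moves(
  series=[
    [[0.0, 0.0, 0.002], [0, 0, 0], 0.53],
    [[0.0, 0.0, 0.004], [0, 0, 0], 0.53],
    [[0.0, 0.0, 0.006], [0, 0, 0], 0.53],
    [[0.0, 0.0, 0.006], [0, 0, 0], 0.53],
  ],
)

```text
time: 5.4
ee_pos: [0.4783, 0.208, 0.0853]
tool_rot: [0.186, 3.136, 0.0]
wrist_force: [-2.3, 0.4, 5.8]
width: 0.0456
grip_force: 2.9
```

Call:
apply_moves(
  series=[
    [[0.0, 0.0, 0.001], [0, 0, 0], 0.53],
    [[0.0, 0.0, 0.002], [0, 0, 0], 0.53],
    [[0.0, 0.0, 0.003], [0, 0, 0], 0.53],
    [[0.0, 0.0, 0.003], [0, 0, 0], 0.53],
  ],
)

```text
time: 5.8
ee_pos: [0.4783, 0.2079, 0.0828]
tool_rot: [0.186, 3.136, 0.0]
wrist_force: [-2.8, -0.2, 7.0]
width: 0.0457
grip_force: 3.8
```

Call:
apply_moves(
  series=[
    [[0.0, 0.0, 0.001], [0, 0, 0], 0.53],
    [[0.0, 0.0, 0.002], [0, 0, 0], 0.53],
    [[0.0, 0.0, 0.002], [0, 0, 0], 0.53],
  ],
)

```text
time: 6.1
ee_pos: [0.4784, 0.208, 0.0826]
tool_rot: [0.186, 3.135, 0.0]
wrist_force: [-8.1, -1.8, 25.2]
width: 0.0454
grip_force: 12.5
```

```bash
python3 - <<'E'
from h import *
st=get_state();f=grab_frame('scene')
print(st['time'],st['ee_pos'],st['wrist_force'],[(r['centre'],r['confidence']) for r in recognise('ball','scene')])
cv2.imwrite('pics/s4.png',cv2.resize(f['frame'][160:360,260:460,::-1],None,fx=3,fy=3,interpolation=cv2.INTER_CUBIC))
E
```

```text
6.1 [0.47835637 0.2079962  0.0825604 ] [-8.08613319 -1.83396898 25.18184324] [([336.5, 244.1], 0.74)]
```

View pics/s4.png

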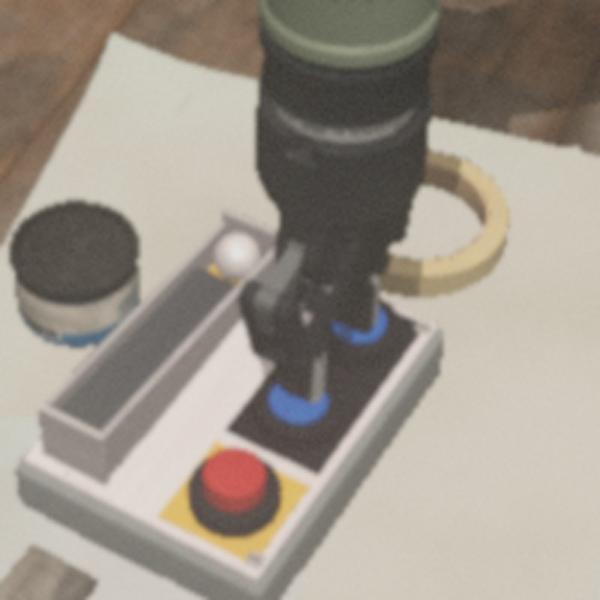

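The ball is already at the pocket, at (337,244), and both caps are fully down with 25 N in total. I'll hold until it is at rest.

Call:
apply_moves(
  series=[
    [[0, 0, 0], [0, 0, 0], 0.53],
    [[0, 0, 0], [0, 0, 0], 0.53],
    [[0, 0, 0], [0, 0, 0], 0.53],
    [[0, 0, 0], [0, 0, 0], 0.53],
    [[0, 0, 0], [0, 0, 0], 0.53],
    [[0, 0, 0], [0, 0, 0], 0.53],
    [[0, 0, 0], [0, 0, 0], 0.53],
    [[0, 0, 0], [0, 0, 0], 0.53],
  ],
)

```text
time: 7.0
ee_pos: [0.4784, 0.208, 0.0826]
tool_rot: [0.186, 3.135, 0.001]
wrist_force: [-8.2, -2.5, 24.3]
width: 0.0452
grip_force: 12.4
```

```bash
python3 - <<'E'
from h import *
for _ in range(2):
    f=grab_frame('scene');print([(r['centre'],r['confidence'],atz(f,r['centre'],.0575).round(4)) for r in spot_point('ball_center','scene')])
c,s=np.cos(-.118),np.sin(-.118)
print('pocket x=.04 line, y from -.06..-.08:',[(.5168+c*.04-s*y,.2334+s*.04+c*y) for y in(-.06,-.08)])
print(get_state()['time'],get_state()['wrist_force'])
E
```

```text
[([339.9, 245.8], 0.74, array([0.5465, 0.1643, 0.0575]))]
[([338.2, 246.0], 0.74, array([0.5487, 0.1658, 0.0575]))]
pocket x=.04 line, y from -.06..-.08: [(np.float64(0.5494582618646915), np.float64(0.16910818145380205)), (np.float64(0.5471037348263591), np.float64(0.1492472599639577))]
7.2 [-7.47681975 -1.61778728 24.2317919 ]
```

Call:
apply_moves(
  series=[
    [[0, 0, 0], [0, 0, 0], 0.53],
    [[0, 0, 0], [0, 0, 0], 0.53],
    [[0, 0, 0], [0, 0, 0], 0.53],
    [[0, 0, 0], [0, 0, 0], 0.53],
    [[0, 0, 0], [0, 0, 0], 0.53],
    [[0, 0, -0.004], [0, 0, 0], 0.53],
    [[0, 0, -0.008], [0, 0, 0], 0.53],
    [[0, 0, -0.012], [0, 0, 0], 0.53],
  ],
)

```text
time: 8.0
ee_pos: [0.4783, 0.2079, 0.0925]
tool_rot: [0.186, 3.136, 0.0]
wrist_force: [0.2, -0.4, -0.2]
width: 0.0454
grip_force: 0.0
```

Call:
apply_moves(
  series=[
    [[0, 0, -0.01], [0, 0, 0], 0.53],
    [[0, 0, -0.03], [0, 0, 0], 0.53],
    [[0, 0, -0.06], [0, 0, 0], 0.53],
    [[0, 0, -0.09], [0, 0, 0], 0.53],
    [[0, 0, -0.12], [0, 0, 0], 0.53],
    [[0, 0, -0.13], [0, 0, 0], 0.53],
    [[0, 0, -0.13], [0, 0, 0], 0.53],
    [[0, 0, -0.13], [0, 0, 0], 0.53],
  ],
)

```text
time: 8.8
ee_pos: [0.4778, 0.2077, 0.2213]
tool_rot: [-0.186, -3.135, 0.001]
wrist_force: [0.4, 0.4, -0.7]
width: 0.0453
grip_force: 0.0
```

```bash
python3 - <<'E'
from h import *
f=grab_frame('scene');print([(r['centre'],r['confidence']) for r in spot_point('ball_center','scene')],get_state()['time'],get_state()['ee_pos'],get_state()['wrist_force'])
cv2.imwrite('pics/s5.png',cv2.resize(f['frame'][160:420,220:460,::-1],None,fx=2.3,fy=2.3,interpolation=cv2.INTER_CUBIC))
E
```

```text
[([339.6, 245.5], 0.59), ([338.1, 308.9], 0.51)] 8.9 [0.47732891 0.20757494 0.22062389] [ 0.01985866 -0.14388772 -0.0300985 ]
```

View pics/s5.png

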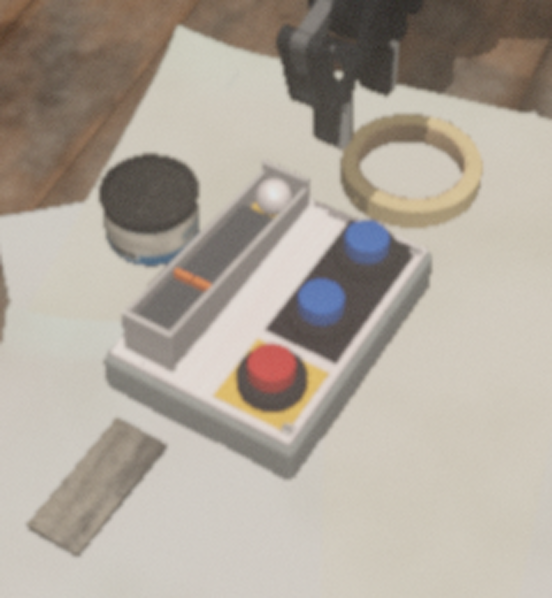

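The ball lies in the pocket at (340,246), all three buttons are up, the gate is closed, the bystanders have not moved and the hand is clear.

```bash
python3 -c "from station import *; print(hand_in())"
```

```text
the job is handed in; nothing more can be done
None
```

I pressed both blue buttons down together and held them until the ball lay still in the yellow pocket, then let go, lifted the hand clear and handed the job in at about 9 s; the final picture showed all three buttons up and nothing around the box moved, but `hand_in()` gave no verdict.

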